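Pack the eye-examination kit tray

ROBOT

A 6-joint arm with a two-finger parallel gripper is mounted at the origin on a cart in front of the work surface, level with it; the furniture and walls round the work are solid. World frame = base frame: x ahead of the robot, y to its left, z up, the work surface at z = 0. Lengths are in m, angles in degrees, forces in N, time in s.
With the tool pointing down it reaches from about 0.375 to 0.9 m from the base axis. Payload 3.1 kg.
Tool frame: the origin (TCP) lies at the centre of the arm's flange, where the gripper is bolted on; the fingertips stand 182 mm ahead of it and the grasp point (between the pads) lies 164 mm ahead of it; x points along the fingers, z is the direction in which the jaws open and shut, and the axes are right-handed (so a half turn about x gives the same grasp; the last joint's range is limited). The gripper opens to 87 mm and grips with 3 to 60 N. Pads are 19 mm wide; open, the fingers measure 117 mm over their backs; the gripper's body (75 mm by 190 mm) begins 51 mm behind the grasp point.
Start: joints at [-84.769, 30.224, 82.088, -0, 67.689, -10.227], TCP at [0.167, -0.602, 0.405] pointing down, gripper open.
Joint ranges: [-176.69, 176.69], [-43.24, 126.21], [12.49, 139.97], [-82, 262], [0, 151.66], [-163.58, 163.58]. Speed limits (degrees/s): [159.86, 159.86, 180, 180, 180, 180].

INTERFACE

Orientations are given as a 3x3 rotation matrix whose columns are the frame's x, y, z axes.
In Python, from rig import bot gives the robot as it stands.
- The arm moves only by the shell command python3 -m crank 'ROWS' [OPENING]. ROWS is JSON, a list of rows, each an object with "offset": the shift along the tool's x, y, z in m, a list of three; "spin": the turn about the tool's x in rad. A call has 1 to 12 rows; each row shifts and turns the commanded pose from where the row before left it, along the tool's axes as they then stand; what a row does not reach is not made up. A row lasts 1/10 s, in which the tool goes at most 50 mm and 8.59 degrees, less where a joint would pass 70% of its speed; a pose out of reach is approached as far as the arm can. A call is refused whole if a number of a shift passes 0.05 or a number of a turn 0.15, either way. A call with a gripper value outside its range is refused whole. OPENING is the finger opening in m, from 0 to 0.087, set as the call begins (- or left out, the last holds). The fingers move at their own pace and stop on an object; the grip force is fixed at half the most. Time passes only in rows, so rows that do not move let the fingers close. It gives the time, the measured TCP pose, the force and the opening at its end, in the units of the state.
- bot.read_state(): the state, without advancing time (a new reading comes with each control period).
- bot.capture(name): name is "scene" or "top" or "wrist"; returns a dict with "pixels" (480x640x3 uint8, blue, green, red), "depth" (480x640 float32, m along the optical axis (not along the pixel's ray), 0 where there is no reading), "K" (3x3 intrinsics, pixels), "world_to_cam" (4x4, takes a point from world to camera coordinates). Camera axes: x right, y up, looking along -z (the intrinsics and any distortion apply to the point x, -y, -z); pixel columns grow to the right and rows downward; lengths in m; the calibration is good to about 2 mm. A picture is of the moment at which its call begins.
- bot.hand_in(): hands the job in, once; it reports no verdict.
Trained networks look in a picture, given as the dict that the camera call returned (one of the last four; its "shot" number tells which), for a name from the list of things; names that differ only in an ending like _2 or _b are one class to them, and where a whole thing is asked for, a point or a joint stands for the part that bears it (a point fixed in the world has none). Each returns a list of dicts, best first, with "p" (0 to 1); they miss things now and then, are a little off and sometimes report something else, mostly with a low value. They report only what shows in the picture. A call takes as long as a camera call. They do not tell look-alikes from the thing itself.
- bot.regions_of(label, picture): "region" (480x640 bool, what is visible of it) and "extent" ([centre column, centre row, width, height] in pixels, round what is visible of it).
The state is a dict: "time_s": time; "joint_positions": joint angles; "qvel": joint speeds; "tau": joint torques, N m; "position": TCP position; "tcp_rot": TCP orientation; "force": force on the tool from outside, world axes, zero at the start; "moment": the same for the moment, N m; "opening": opening from 0.0 (shut) to 1.0 (fully open).
Only numpy, scipy, OpenCV 4.12 (cv2) and the standard library are available. Lean on these libraries where they do the work, as an engineer would, in place of code of your own. Each camera call takes 0.05 s, during which the arm holds its last target.

TASK

Pack the eye-examination kit from the front of the worktop into the white tray: the penlight, the battery, the small black loupe and the contact lens case each into the pocket shaped for it (long, short, round, broad), flat on its floor and about central, loupe upright, caps of the lens case up. Leave the marker pen and the large black pot where they are, likewise the other lens case at the far left and the other battery at the far right, which are not part of the kit.

Things in the scene. Friction and masses are not known exactly. Their poses are not given: they have to be found in the camera images.
- penlight_center (a point): Examination penlight: a straight round black barrel with a clip and one light-coloured end, 114 mm long, 17 mm thick, 50 g, lying on the worktop. The point is the middle of its length, 8.5 mm above its underside; y runs along its length, x level across it.
- battery_center (a point): Single battery cell, a cylinder 50 mm long and 16 mm in diameter, 23 g, lying on its side (it can roll). The point is its centre, 8 mm above the surface; y runs along its length. Not the other, fixed cell at the far right.
- loupe_center (a point): Small black loupe, a plain round drum 32 mm in diameter and 20 mm high, standing upright; the smaller of the two black drums. The point is its centre, 10 mm above its underside; z is up.
- lens_case_center (a point): Contact lens case, a flat oblong base with two round screw caps side by side on top: 72 mm long (y), 36 mm across (x), 18 mm high over the caps, the base alone 10 mm high. The point is its centre, 9 mm above its underside; z is up, caps on top. Not the other, fixed case at the far left back.
- marker_center (a point): Look-alike that does not belong: a marker pen, black and white, 135 mm long (y), 17 mm thick, longer than the penlight and tapered, lying on the worktop. The point is the middle of its length, 8 mm above its underside.
- black_pot_center (a point): Look-alike that does not belong: a black screw pot, a drum 66 mm in diameter and 33 mm high, much larger than the loupe, standing upright. The point is its centre, 16.5 mm above its underside.
- liner_long_hole0 (a point): Centre of the mouth of a long narrow pocket, 132 x 30 mm, along the liner, for the penlight, 5 mm deep, white-floored, in a fixed grey liner 144 x 74 mm. Four liners stand in a row, 76 mm apart, in any order, in one fixed white tray (154 x 316 mm, walls 4 mm thick). Tray wall and liner tops are 14 mm above the worktop, pocket floors 9 mm. x along the liner (away from the robot), y along the row, z up.
- liner_short_hole0 (a point): Centre of the mouth of a short narrow pocket, 66 mm (along the liner) x 30 mm, for the battery, 5 mm deep, white-floored, in a fixed grey liner 144 x 74 mm. Four liners stand in a row, 76 mm apart, in any order, in one fixed white tray (154 x 316 mm, walls 4 mm thick). Tray wall and liner tops are 14 mm above the worktop, pocket floors 9 mm. x along the liner (away from the robot), y along the row, z up.
- liner_round_hole0 (a point): Centre of the mouth of a round pocket, 50 mm in diameter, for the loupe, 5 mm deep, white-floored, in a fixed grey liner 144 x 74 mm. Four liners stand in a row, 76 mm apart, in any order, in one fixed white tray (154 x 316 mm, walls 4 mm thick). Tray wall and liner tops are 14 mm above the worktop, pocket floors 9 mm. x along the liner (away from the robot), y along the row, z up.
- liner_wide_hole0 (a point): Centre of the mouth of a broad oblong pocket, 92 mm (along the liner) x 54 mm, for the lens case, 5 mm deep, white-floored, in a fixed grey liner 144 x 74 mm. Four liners stand in a row, 76 mm apart, in any order, in one fixed white tray (154 x 316 mm, walls 4 mm thick). Tray wall and liner tops are 14 mm above the worktop, pocket floors 9 mm. x along the liner (away from the robot), y along the row, z up.
Not all that is in view belongs to the job. What is shaped like the part that bears liner_short_hole0 but green is not meant.

How it is judged (in metres and radians):
At the end, for the whole second after the job is handed in: Each of the four rests on its own pocket's floor (under 2.5 mm above seated height), centred within 15 mm (penlight), 14 (lens case), 12 (battery, loupe); long things along the pocket within 0.3 rad; loupe, lens case upright within 0.09 rad. Marker and large pot within 20 mm of their start (horizontal distance between penlight_center and liner_long_hole0 below 0.015 m and z of penlight_center in the frame of liner_long_hole0 below 0.006 m and linear speed of each of penlight, battery, loupe, lens_case below 0.02 m/s and angle between the y axis of penlight_center and the x axis of liner_long_hole0, either way round below 0.3 rad and horizontal distance between battery_center and liner_short_hole0 below 0.012 m and z of battery_center in the frame of liner_short_hole0 below 0.006 m and angle between the y axis of battery_center and the x axis of liner_short_hole0, either way round below 0.3 rad and horizontal distance between loupe_center and liner_round_hole0 below 0.012 m and z of loupe_center in the frame of liner_round_hole0 below 0.0075 m and angle between each of loupe_center, lens_case_center's own z axis and vertical below 0.09 rad and horizontal distance between lens_case_center and liner_wide_hole0 below 0.014 m and z of lens_case_center in the frame of liner_wide_hole0 below 0.0065 m and angle between the y axis of lens_case_center and the x axis of liner_wide_hole0, either way round below 0.3 rad and distance of each of marker_center, black_pot_center from where it was at the start of the episode below 0.02 m); the robot touches nothing.
It fails at once if the marker pen was disturbed (moved more than 20 mm) (distance of marker_center from where it was at the start of the episode above 0.02 m).
It fails at once if the large black pot was disturbed (moved more than 20 mm) (distance of black_pot_center from where it was at the start of the episode above 0.02 m).
It also fails if it takes over 99 s, if anything falls off the work surface, if the arm or the gripper's body presses on something with over 40 N, if the wrist force passes 120 N, or if a joint passes its speed limit or range.

## Working session

There is one attempt and no reset: what is moved stays moved. The work goes in short steps, Python scripts to look and compute and a shell command to move; the robot and the scene stay as the last step left them, time stands still between calls to the robot, and variables do not carry over. Pictures are saved under pics/ and viewed, and the job is handed in when it is done.

```bash
ls; mkdir -p pics; python3 - <<'E'
from rig import bot
import cv2,numpy as np,pickle
s=bot.read_state();print(s)
for n in("scene","top"):
    p=bot.capture(n);cv2.imwrite(f"pics/{n}0.png",p["pixels"]);pickle.dump(p,open(f"{n}0.pkl","wb"));print(p["K"],p["world_to_cam"],p.keys())
E
```

```text
pics
{'time_s': 0.0, 'joint_positions': array([-8.47691762e+01,  3.02789209e+01,  8.21578644e+01,  8.49337652e-04,
        6.76880014e+01, -1.02279088e+01]), 'qvel': array([ 0.01231218,  0.02059303, -0.06789575, -0.03759577,  0.01501373,
        0.00510973]), 'tau': array([ 9.41654871e-04, -4.40038311e+01, -1.76591367e+01,  6.33424195e-02,
        5.82086190e-02, -1.65202919e-04]), 'position': array([ 0.16658132, -0.60202813,  0.40376348]), 'tcp_rot': array([[-1.84901981e-04,  9.63824223e-01,  2.66538613e-01],
       [ 2.17011592e-03,  2.66538377e-01, -9.63821863e-01],
       [-9.99997628e-01,  4.00207116e-04, -2.14089377e-03]]), 'force': array([-0.28742422, -0.52734231, -0.45849642]), 'moment': array([-0.00961118,  0.00630781, -0.04904013]), 'opening': 1.0044763091465096}
[[528.88161713   0.         318.80937967]
 [  0.         528.88161713 243.26552431]
 [  0.           0.           1.        ]] [[ 0.78107002 -0.62406835  0.02164043 -0.41404638]
 [ 0.32264108  0.43299661  0.84167492 -0.23715202]
 [-0.53463291 -0.65042495  0.53955077 -1.29385352]
 [ 0.          0.          0.          1.        ]] dict_keys(['pixels', 'depth', 'K', 'world_to_cam', 'shot'])
[[485.68375072   0.         321.53553066]
 [  0.         485.68375072 238.11512349]
 [  0.           0.           1.        ]] [[-0.02490946 -0.99967965 -0.00448592  0.04068015]
 [ 0.99785969 -0.025135    0.06036781 -0.59227116]
 [-0.06046123 -0.00297259  0.99816612 -1.1935812 ]
 [ 0.          0.          0.          1.        ]] dict_keys(['pixels', 'depth', 'K', 'world_to_cam', 'shot'])
```

View pics/scene0.png

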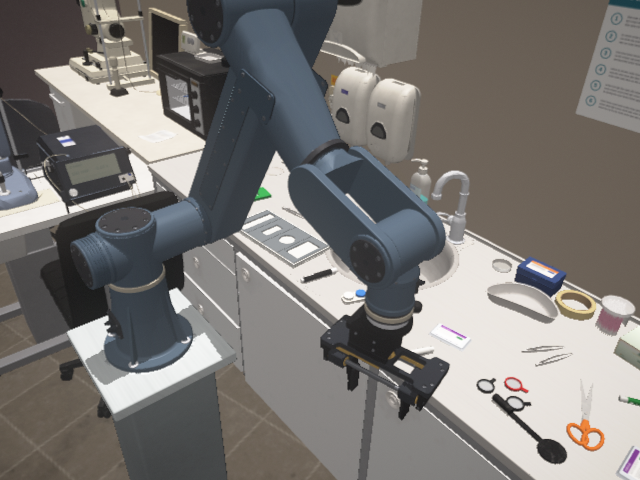

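View pics/top0.png

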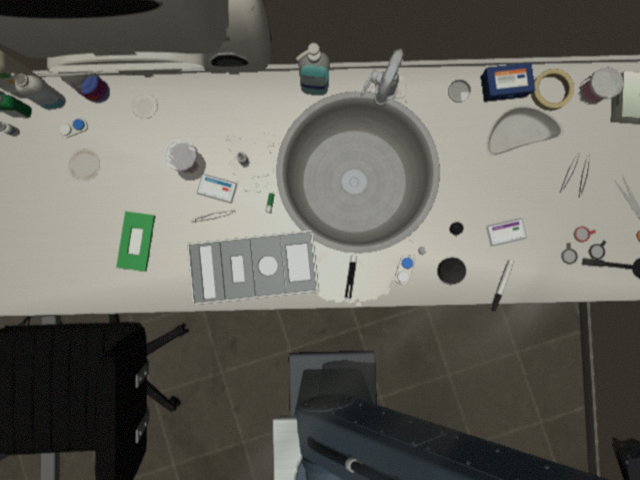

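```bash
cat > h.py <<'E'
import numpy as np,cv2,pickle
def pix2w(p,u,v,z=None):
    """ray intersect plane z, or use depth"""
    K=p["K"];T=p["world_to_cam"];R=T[:3,:3];t=T[:3,3]
    d=np.array([(u-K[0,2])/K[0,0],-(v-K[1,2])/K[1,1],-1.0])
    o=-R.T@t; w=R.T@d
    s=p["depth"][int(round(v)),int(round(u))] if z is None else (z-o[2])/w[2]
    return o+s*w
def w2pix(p,X):
    c=p["world_to_cam"][:3,:3]@np.array(X)+p["world_to_cam"][:3,3]
    K=p["K"];return K[0,0]*c[0]/-c[2]+K[0,2],-K[1,1]*c[1]/-c[2]+K[1,2]
E
python3 - <<'E'
from rig import bot
from h import *
p=bot.capture("top")
im=p["pixels"]
c=im[190:310,180:540]
cv2.imwrite("pics/c1.png",cv2.resize(im[190:320,180:380],None,fx=4,fy=4,interpolation=cv2.INTER_CUBIC))
cv2.imwrite("pics/c2.png",cv2.resize(im[190:320,340:540],None,fx=4,fy=4,interpolation=cv2.INTER_CUBIC))
for n in "penlight_center battery_center loupe_center lens_case_center marker_center black_pot_center liner_long_hole0 liner_short_hole0 liner_round_hole0 liner_wide_hole0".split():
    for r in bot.regions_of(n,p):
        e=r["extent"];print(n,round(r["p"],2),np.round(e,1),np.round(pix2w(p,e[0],e[1]),3),r["region"].sum())
print(bot.read_state()["time_s"])
E
```

```text
penlight_center 0.81 [350.8 277.1   7.7  46.5] [ 0.494 -0.044  0.019] 307
marker_center 0.6 [504.1 287.9  21.3  49.8] [ 0.458 -0.425  0.013] 317
black_pot_center 0.64 [451.  270.8  30.7  28.1] [ 0.504 -0.289  0.033] 598
liner_long_hole0 0.68 [204.2 273.8  35.4  59.4] [0.512 0.321 0.011] 1738
liner_long_hole0 0.3 [270.3 201.8  11.8  16.1] [0.688 0.152 0.015] 114
liner_short_hole0 0.96 [238.7 269.1  32.3  60.1] [0.521 0.236 0.007] 1698
liner_short_hole0 0.78 [135.5 240.9  37.6  61.8] [0.599 0.495 0.007] 1636
liner_round_hole0 0.91 [267.7 264.1  33.8  62.8] [0.532 0.162 0.011] 1724
liner_wide_hole0 0.68 [298.7 263.6  35.2  61.5] [0.531 0.085 0.008] 1770
liner_wide_hole0 0.39 [452.9 272.7  29.1  27.8] [ 0.499 -0.296  0.025] 615
0.65
```

View pics/c1.png

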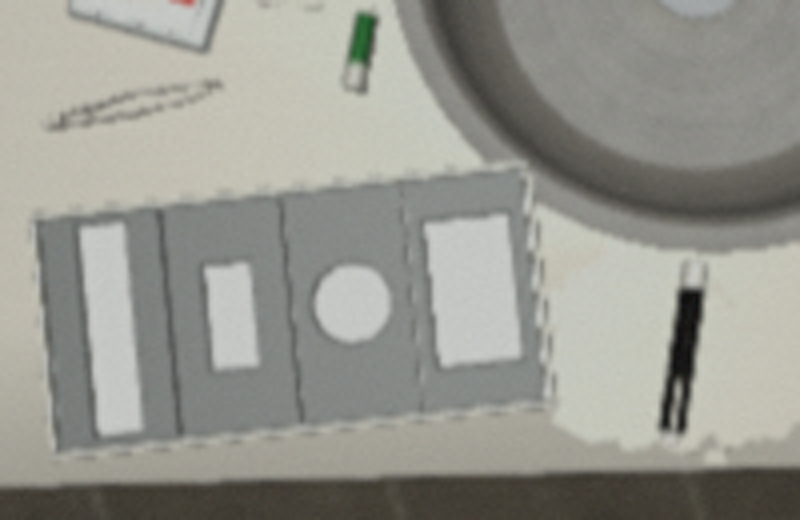

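View pics/c2.png

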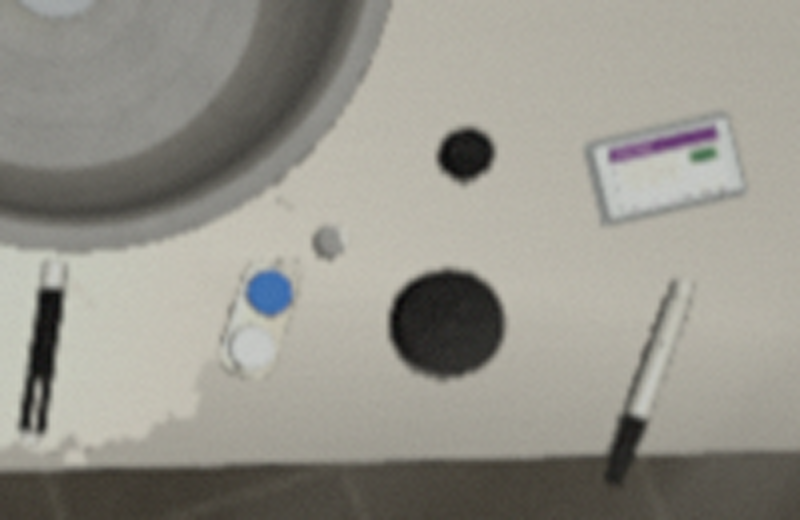

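Top view, candidates and my choices:
- **Penlight:** black barrel with clip at (351,276). The look-alike is the black and white marker at (503,287).
- **Loupe:** small drum at (456,228). The large pot is at (451,270).
- **Lens case:** (404,270). The other case, far left at (73,127), is not in the kit.
- **Battery:** green and white cell at (270,203). The other cell is at the far right of the scene view, near (630,400).
- **Liners:** x from 190 to 315, in the order long, short, round, wide. The green one at (135,241) is not meant.

Next I'll measure these precisely.

```bash
python3 - <<'E'
from rig import bot
from h import *
p=bot.capture("top"); im=p["pixels"].astype(int); hsv=cv2.cvtColor(p["pixels"],cv2.COLOR_BGR2HSV)
out=p["pixels"].copy()
def blob(mask,box,z,name):
    x0,y0,x1,y1=box; m=np.zeros(mask.shape,np.uint8); m[y0:y1,x0:x1]=mask[y0:y1,x0:x1]
    n,l,st,c=cv2.connectedComponentsWithStats(m); k=1+np.argmax(st[1:,4])
    cs,_=cv2.findContours((l==k).astype(np.uint8),cv2.RETR_EXTERNAL,cv2.CHAIN_APPROX_NONE)
    cv2.drawContours(out,cs,-1,(0,0,255),1)
    P=np.array([pix2w(p,u[0],u[1],z)[:2] for u in cs[0][:,0]])
    r=cv2.minAreaRect((P*1000).astype(np.float32))
    v,u=np.nonzero(l==k);Q=np.array([pix2w(p,a,b,z)[:2] for a,b in zip(u,v)]);c=Q.mean(0);w,V=np.linalg.eigh(np.cov(Q.T))
    print(name,"rect mm",np.round(r[0],1),np.round(r[1],1),"cent",np.round(c*1000,1),"yaw",round(np.degrees(np.arctan2(V[1,1],V[0,1]))%180,1))
g=p["pixels"].min(2);mx=p["pixels"].max(2)
dark=(mx<90)
blob(dark,(440,215,475,240),.015,"loupe")
blob(dark,(430,250,475,295),.025,"pot")
blob(dark,(340,248,362,303),.0085,"penlight black")
blob((hsv[...,1]>90)&(hsv[...,0]>40)&(hsv[...,0]<90),(258,185,285,220),.008,"batt green")
blob((hsv[...,1]>90)&(hsv[...,0]>95)&(hsv[...,0]<130),(390,250,425,290),.018,"blue cap")
for n,b,z in(("long",(195,240,222,304),.009),("short",(226,250,252,290),.009),("round",(255,250,282,280),.009),("wide",(283,240,318,285),.009)):
    blob(g>190,b,z,n)
cv2.imwrite("pics/seg.png",cv2.resize(out[180:310,180:480],None,fx=2.6,fy=2.6,interpolation=cv2.INTER_NEAREST))
for n,b in(("batt",(255,185,290,222)),("lens",(385,245,430,295)),):
    pass
a=np.hstack([cv2.resize(p["pixels"][185:225,250:290],(400,400),interpolation=cv2.INTER_CUBIC),cv2.resize(p["pixels"][245:295,382:432],(400,400),interpolation=cv2.INTER_CUBIC)])
cv2.imwrite("pics/bl.png",a)
E
```

```text
loupe rect mm [ 610.2 -310.9] [28.1 32.1] cent [ 610. -311.] yaw 121.8
pot rect mm [ 504.6 -292.7] [66.8 61.5] cent [ 504.8 -292.2] yaw 97.9
penlight black rect mm [489.1 -42.9] [13.8 87.8] cent [493.6 -43.6] yaw 169.7
batt green rect mm [696.  153.2] [ 8.9 26.9] cent [695.5 153.3] yaw 168.1
blue cap rect mm [ 526.4 -185.6] [24.4 22.9] cent [ 526.8 -184.9] yaw 71.8
long rect mm [516.4 314.3] [125.3  23.5] cent [516.6 314.3] yaw 4.4
short rect mm [522.2 238.3] [58.6 23. ] cent [522.2 238.2] yaw 4.0
round rect mm [529.6 161.7] [40.2 40. ] cent [528.8 162.2] yaw 132.8
wide rect mm [534.6  86.6] [84.6 47. ] cent [534.6  86.6] yaw 4.7
```

View pics/seg.png

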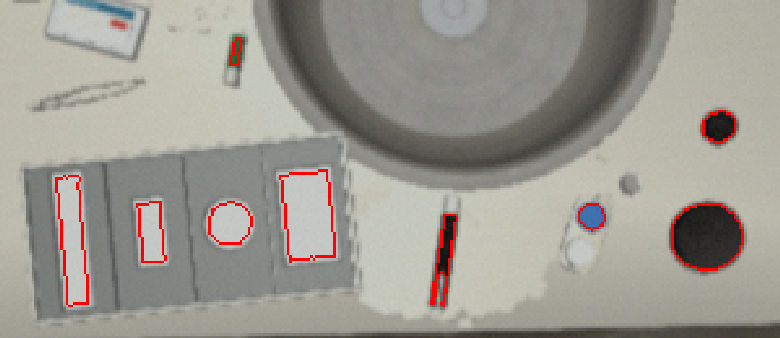

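View pics/bl.png

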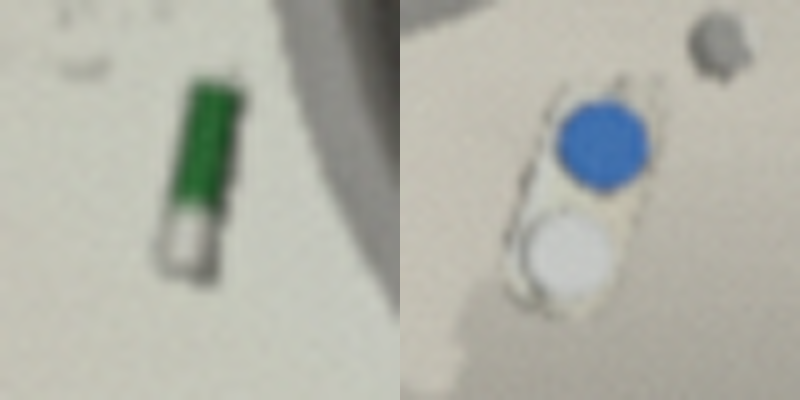

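```bash
python3 - <<'E'
from h import *
p=pickle.load(open("top0.pkl","rb"))
def seg(n,a,b,z):
    A=pix2w(p,*a,z)[:2];B=pix2w(p,*b,z)[:2];d=A-B
    print(n,np.round((A+B)/2*1000,1),"len",round(np.linalg.norm(d)*1000,1),"yaw",round(np.degrees(np.arctan2(d[1],d[0])),1))
seg("batt",(271.4,193),(268.6,212.3),.008)
seg("lens",(407.3,262.9),(402.8,276.9),.018)
seg("pen",(353.3,256),(347.8,298.6),.0085)
E
cat >> h.py <<'E'
def plan(x,y,z=None,a=None):
    """print tool-frame shift needed; z is fingertip height; a target tool-y yaw deg"""
    from rig import bot
    s=bot.read_state();P=s["position"];R=s["tcp_rot"]
    tip=P+0.182*R[:,0]
    yaw=np.degrees(np.arctan2(R[1,1],R[0,1]))
    print("t",round(s["time_s"],2),"tip",np.round(tip,4),"yaw",round(yaw,2),"tilt",np.round(np.degrees(np.arccos(min(1,-R[2,0]))),2),"F",np.round(s["force"],1),"open",round(s["opening"]*87,1),"q",np.round(s["joint_positions"],0))
    aa=yaw if a is None else a
    c,sn=np.cos(np.radians(aa)),np.sin(np.radians(aa))
    d=np.array([x,y])-tip[:2]
    if a is not None: print("first spin",round(np.radians(yaw-a),3),"rad; then:")
    print("down",None if z is None else round(tip[2]-z,4),"toolY",round(c*d[0]+sn*d[1],4),"toolZ",round(sn*d[0]-c*d[1],4))
E
python3 -c "
from h import *
plan(.610,-.311,.10,15.5)"
```

```text
batt [686.8 153.8] len 49.5 yaw -9.3
lens [ 508.9 -179.5] len 36.5 yaw -19.8
pen [493.8 -44.3] len 107.2 yaw -9.0
t 0.7 tip [ 0.1666 -0.6024  0.2228] yaw 15.46 tilt 0.0 F [-0.4 -0.3  1. ] open 87.1 q [-85.  30.  82.   0.  68. -10.]
first spin -0.001 rad; then:
down 0.1228 toolY 0.5051 toolZ -0.1623
```

```bash
python3 -m crank '[{"offset":[0.006,0.042,-0.0135],"spin":0},{"offset":[0.006,0.042,-0.0135],"spin":0},{"offset":[0.006,0.042,-0.0135],"spin":0},{"offset":[0.006,0.042,-0.0135],"spin":0},{"offset":[0.006,0.042,-0.0135],"spin":0},{"offset":[0.006,0.042,-0.0135],"spin":0},{"offset":[0.006,0.042,-0.0135],"spin":0},{"offset":[0.006,0.042,-0.0135],"spin":0},{"offset":[0.006,0.042,-0.0135],"spin":0},{"offset":[0.006,0.042,-0.0135],"spin":0},{"offset":[0.006,0.042,-0.0135],"spin":0},{"offset":[0.006,0.042,-0.0135],"spin":0}]' 0.07
python3 - <<'E'
from h import *
from rig import bot
plan(.610,-.311,.006,0)
p=bot.capture("wrist");cv2.imwrite("pics/w1.png",p["pixels"])
print(w2pix(p,(.61,-.311,.02)))
E
```

```text
time_s: 1.9
position: [0.6107, -0.3107, 0.3326]
tcp_rot: [[0.0, 0.964, 0.267], [-0.0, 0.267, -0.964], [-1.0, 0.0, 0.0]]
force: [-0.0, -1.0, 0.0]
opening: 0.809
t 1.9 tip [ 0.6107 -0.3107  0.1506] yaw 15.46 tilt 0.01 F [-0. -1.  0.] open 70.4 q [-36.  39.  76.  -0.  64.  38.]
first spin 0.27 rad; then:
down 0.1446 toolY -0.0007 toolZ 0.0003
(np.float64(320.84957654114913), np.float64(232.5637268010356))
```

View pics/w1.png

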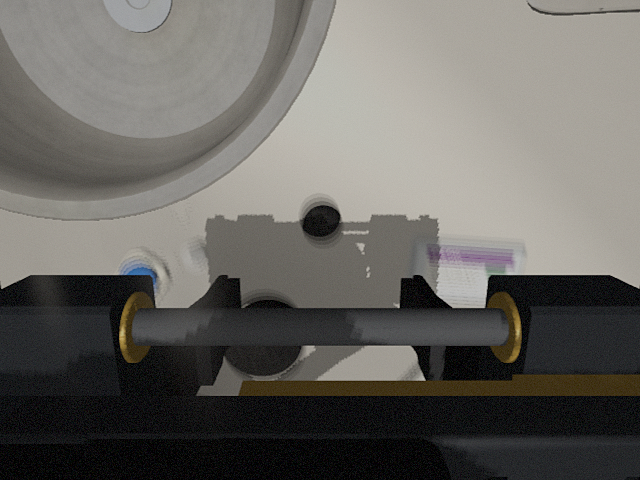

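```bash
python3 - <<'E'
from h import *
from rig import bot
p=bot.capture("wrist")
m=(p["pixels"].max(2)<60).astype(np.uint8);m[:170]=0;m[270:]=0;m[:,:280]=0;m[:,370:]=0
n,l,st,c=cv2.connectedComponentsWithStats(m);k=1+np.argmax(st[1:,4]);print(st[k],c[k],pix2w(p,*c[k],.017),w2pix(p,(.61,-.311,.018)))
plan(.61,-.311)
E
```

```text
[ 307  216   41   43 1380] [327.26376812 237.11304348] [ 0.6138638  -0.31146872  0.017     ] (np.float64(325.3188659717753), np.float64(241.95798778134704))
t 2.0 tip [ 0.6133 -0.3076  0.1498] yaw 15.79 tilt 0.13 F [-0.9 -0.   0. ] open 69.7 q [-36.  39.  76.   0.  64.  38.]
down None toolY -0.0041 toolZ 0.0023
```

```bash
python3 -m crank '[{"offset":[0.03,0.001,0],"spin":0},{"offset":[0.03,0.001,0],"spin":0},{"offset":[0.03,0,0],"spin":0},{"offset":[0.02,0,0],"spin":0},{"offset":[0.015,0,0],"spin":0},{"offset":[0.01,0,0],"spin":0},{"offset":[0,0,0],"spin":0},{"offset":[0,0,0],"spin":0}]'
python3 -c "
from h import *
plan(.612,-.311,.006)"
```

```text
time_s: 2.8
position: [0.6114, -0.3117, 0.1985]
tcp_rot: [[0.001, 0.964, 0.266], [-0.001, 0.266, -0.964], [-1.0, 0.001, 0.001]]
force: [-0.1, 0.2, 0.0]
opening: 0.8
t 2.8 tip [ 0.6116 -0.3119  0.0165] yaw 15.45 tilt 0.08 F [-0.1  0.2  0. ] open 69.6 q [-36.  49.  80.  -0.  51.  38.]
down 0.0105 toolY 0.0006 toolZ -0.0008
```

```bash
python3 -m crank '[{"offset":[0.008,0.001,-0.001],"spin":0},{"offset":[0.0025,0,0],"spin":0},{"offset":[0,0,0],"spin":0}]' 
python3 -m crank '[{"offset":[0,0,0],"spin":0},{"offset":[0,0,0],"spin":0},{"offset":[0,0,0],"spin":0},{"offset":[0,0,0],"spin":0},{"offset":[0,0,0],"spin":0},{"offset":[0,0,0],"spin":0}]' 0.02
python3 -c "
from h import *
plan(.5286,.1623,.1,4.5)"
```

```text
time_s: 3.1
position: [0.6117, -0.3099, 0.1871]
tcp_rot: [[-0.0, 0.964, 0.267], [0.0, 0.267, -0.964], [-1.0, -0.0, -0.0]]
force: [-0.5, -0.2, 0.2]
opening: 0.807
time_s: 3.7
position: [0.6119, -0.3102, 0.1873]
tcp_rot: [[0.0, 0.964, 0.267], [-0.0, 0.267, -0.964], [-1.0, 0.0, 0.0]]
force: [0.3, -0.2, 0.8]
opening: 0.356
t 3.7 tip [ 0.6119 -0.3102  0.0053] yaw 15.46 tilt 0.02 F [ 0.3 -0.2  0.8] open 30.9 q [-36.  50.  80.  -0.  50.  38.]
first spin 0.191 rad; then:
down -0.0947 toolY -0.046 toolZ -0.4776
```

```bash
python3 -m crank '[{"offset":[-0.02,0,0],"spin":0},{"offset":[-0.03,0,0],"spin":0.09},{"offset":[-0.03,0,0],"spin":0.1},{"offset":[0,-0.004,-0.02],"spin":0},{"offset":[0,-0.004,-0.04],"spin":0},{"offset":[0,-0.004,-0.05],"spin":0},{"offset":[0,-0.004,-0.05],"spin":0},{"offset":[0,-0.004,-0.05],"spin":0},{"offset":[0,-0.004,-0.05],"spin":0},{"offset":[0,-0.004,-0.05],"spin":0},{"offset":[0,-0.004,-0.05],"spin":0},{"offset":[0,-0.004,-0.05],"spin":0}]'
python3 -c "
from h import *
plan(.5286,.1623,.02,4.5)"
```

```text
time_s: 4.9
position: [0.5429, 0.0964, 0.2674]
tcp_rot: [[0.0, 0.997, 0.079], [0.0, 0.079, -0.997], [-1.0, 0.0, -0.0]]
force: [0.3, -0.1, -0.3]
opening: 0.354
t 4.9 tip [0.543  0.0964 0.0854] yaw 4.55 tilt 0.02 F [ 0.3 -0.1 -0.3] open 30.8 q [-2. 36. 99.  0. 45. 84.]
first spin 0.001 rad; then:
down 0.0654 toolY -0.0092 toolZ -0.0668
```

```bash
python3 -m crank '[{"offset":[0,-0.005,-0.04],"spin":0},{"offset":[0,-0.003,-0.02],"spin":0},{"offset":[0,0,0],"spin":0},{"offset":[0,0,0],"spin":0}]'
python3 - <<'E'
from h import *
from rig import bot
plan(.5286,.1623,.015,4.5)
p=bot.capture("wrist");cv2.imwrite("pics/w2.png",p["pixels"])
print(w2pix(p,(.5286,.1623,.009)))
plan(.5286,.1623,.015,4.5)
E
```

```text
time_s: 5.3
position: [0.5307, 0.1541, 0.2673]
tcp_rot: [[0.0, 0.997, 0.081], [-0.0, 0.081, -0.997], [-1.0, 0.0, 0.0]]
force: [0.2, -0.5, -0.5]
opening: 0.362
t 5.3 tip [0.5308 0.154  0.0853] yaw 4.66 tilt 0.03 F [ 0.2 -0.5 -0.5] open 31.5 q [ 5. 36. 99. -0. 45. 90.]
first spin 0.003 rad; then:
down 0.0703 toolY -0.0015 toolZ -0.0084
(np.float64(307.8034856554578), np.float64(253.67530525629735))
t 5.35 tip [0.5311 0.1533 0.0853] yaw 4.57 tilt 0.04 F [-0.6 -0.3 -0.3] open 31.0 q [ 5. 36. 99. -0. 45. 90.]
first spin 0.001 rad; then:
down 0.0703 toolY -0.0018 toolZ -0.0092
```

View pics/w2.png

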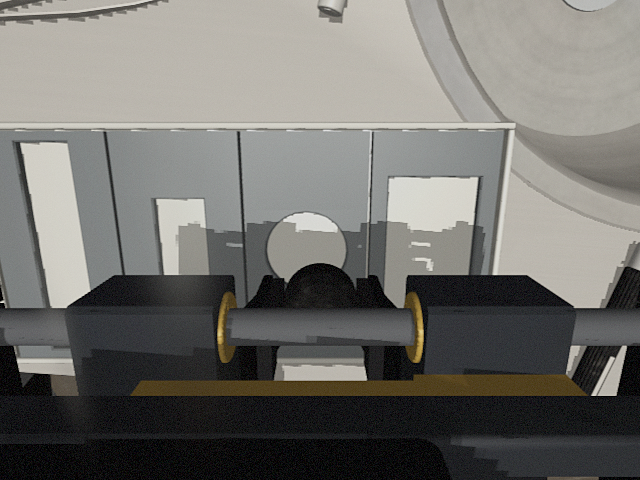

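```bash
python3 -m crank '[{"offset":[0,-0.002,-0.009],"spin":0},{"offset":[0.025,0,0],"spin":0},{"offset":[0.025,0,0],"spin":0},{"offset":[0.01,0,0],"spin":0},{"offset":[0.005,0,0],"spin":0},{"offset":[0,0,0],"spin":0},{"offset":[0,0,0],"spin":0},{"offset":[0,0,0],"spin":0}]'
python3 -c "
from h import *
plan(.5286,.1623,.0163,4.5)"
```

```text
time_s: 6.15
position: [0.5284, 0.1626, 0.2032]
tcp_rot: [[0.002, 0.997, 0.08], [0.0, 0.08, -0.997], [-1.0, 0.002, -0.0]]
force: [0.7, -0.6, -0.5]
opening: 0.359
t 6.15 tip [0.5287 0.1626 0.0212] yaw 4.56 tilt 0.11 F [ 0.7 -0.6 -0.5] open 31.2 q [  6.  42. 101.   0.  37.  91.]
first spin 0.001 rad; then:
down 0.0049 toolY -0.0002 toolZ 0.0003
```

```bash
python3 -m crank '[{"offset":[0.005,0,0],"spin":0},{"offset":[0,0,0],"spin":0},{"offset":[0,0,0],"spin":0}]'
python3 -m crank '[{"offset":[0,0,0],"spin":0},{"offset":[0,0,0],"spin":0},{"offset":[0,0,0],"spin":0},{"offset":[-0.01,0,0],"spin":0},{"offset":[-0.03,0,0],"spin":0},{"offset":[-0.04,0,0],"spin":0.12},{"offset":[0,0,0],"spin":0.12},{"offset":[0,0,0],"spin":0}]' 0.05
python3 -c "
from h import *
plan(.687,.154,.005,-9.3)"
```

```text
time_s: 6.45
position: [0.5279, 0.1626, 0.1973]
tcp_rot: [[-0.0, 0.997, 0.08], [0.0, 0.08, -0.997], [-1.0, -0.0, -0.0]]
force: [0.0, -0.8, -0.1]
opening: 0.359
time_s: 7.25
position: [0.5283, 0.1626, 0.2793]
tcp_rot: [[0.004, 0.987, -0.159], [0.0, -0.159, -0.987], [-1.0, 0.004, -0.001]]
force: [0.0, 0.3, -0.6]
opening: 0.573
t 7.25 tip [0.529  0.1627 0.0973] yaw -9.16 tilt 0.21 F [ 0.   0.3 -0.6] open 49.8 q [  6.  35.  99.  -0.  46. 105.]
first spin 0.002 rad; then:
down 0.0923 toolY 0.1574 toolZ -0.0169
```

```bash
python3 -m crank '[{"offset":[0.005,0.04,-0.004],"spin":0},{"offset":[0.005,0.04,-0.004],"spin":0},{"offset":[0.005,0.04,-0.004],"spin":0},{"offset":[0.005,0.037,-0.004],"spin":0},{"offset":[0,0,0],"spin":0},{"offset":[0,0,0],"spin":0}]'
python3 - <<'E'
from h import *
from rig import bot
p=bot.capture("wrist");cv2.imwrite("pics/w3.png",p["pixels"])
print(w2pix(p,(.6868,.1538,.008)))
plan(.687,.154,.005,-9.3)
p=bot.capture("top");cv2.imwrite("pics/t3.png",cv2.resize(p["pixels"][190:320,180:380],None,fx=4,fy=4,interpolation=cv2.INTER_CUBIC))
E
```

```text
time_s: 7.85
position: [0.6851, 0.153, 0.2557]
tcp_rot: [[-0.003, 0.987, -0.158], [-0.0, -0.158, -0.987], [-1.0, -0.003, 0.001]]
force: [-1.1, 0.0, -0.3]
opening: 0.577
(np.float64(319.63988116266125), np.float64(252.0509045568062))
t 7.9 tip [0.6834 0.1533 0.0739] yaw -9.1 tilt 0.25 F [-1.5 -0.4  0.1] open 50.0 q [  4.  46.  76.   0.  58. 103.]
first spin 0.004 rad; then:
down 0.0689 toolY 0.0034 toolZ -0.0013
```

View pics/w3.png

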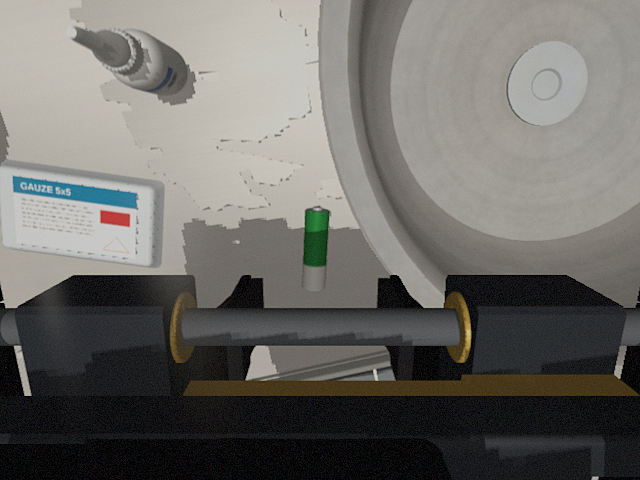

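View pics/t3.png

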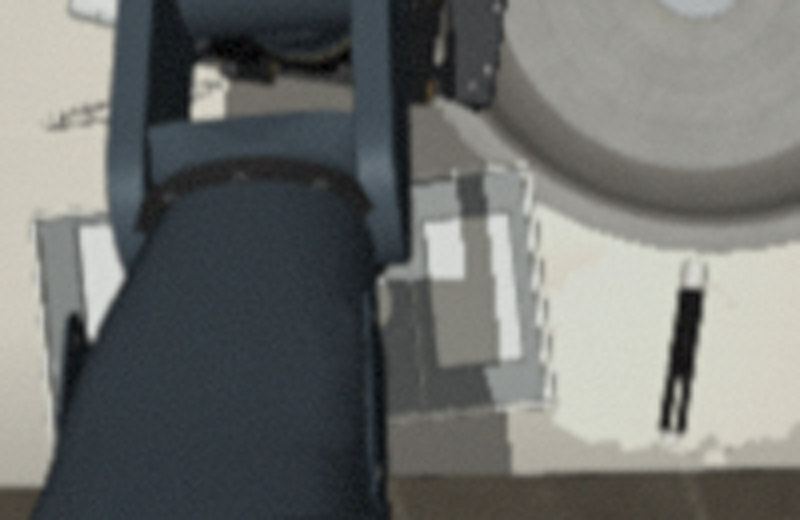

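```bash
python3 -m crank '[{"offset":[0.02,0.005,-0.003],"spin":0},{"offset":[0.025,0,0],"spin":0},{"offset":[0.015,0,0],"spin":0},{"offset":[0.006,0,0],"spin":0},{"offset":[0.003,0,0],"spin":0},{"offset":[0,0,0],"spin":0},{"offset":[0,0,0],"spin":0}]'
python3 -c "
from h import *
plan(.687,.154,.005,-9.3)"
```

```text
time_s: 8.65
position: [0.6913, 0.1555, 0.1893]
tcp_rot: [[0.002, 0.987, -0.159], [0.0, -0.159, -0.987], [-1.0, 0.002, -0.0]]
force: [-0.0, -0.2, 0.5]
opening: 0.576
t 8.65 tip [0.6916 0.1556 0.0073] yaw -9.17 tilt 0.1 F [-0.  -0.2  0.5] open 50.1 q [  4.  51.  76.   0.  52. 103.]
first spin 0.002 rad; then:
down 0.0023 toolY -0.0043 toolZ 0.0023
```

```bash
python3 -m crank '[{"offset":[0.0025,-0.002,0],"spin":0},{"offset":[0,0,0],"spin":0},{"offset":[0,0,0],"spin":0}]'
python3 -m crank '[{"offset":[0,0,0],"spin":0},{"offset":[0,0,0],"spin":0},{"offset":[0,0,0],"spin":0},{"offset":[0,0,0],"spin":0},{"offset":[0,0,0],"spin":0},{"offset":[0,0,0],"spin":0}]' 0.005
python3 -c "
from h import *
plan(.5223,.2384,.1,4.5)"
```

```text
time_s: 8.95
position: [0.6889, 0.1558, 0.186]
tcp_rot: [[0.0, 0.987, -0.159], [0.0, -0.159, -0.987], [-1.0, 0.0, -0.0]]
force: [0.1, 0.2, -0.4]
opening: 0.572
time_s: 9.55
position: [0.6889, 0.1558, 0.1857]
tcp_rot: [[-0.0, 0.987, -0.159], [-0.0, -0.159, -0.987], [-1.0, -0.0, 0.0]]
force: [-0.0, 0.3, 0.4]
opening: 0.182
t 9.55 tip [0.6889 0.1558 0.0037] yaw -9.18 tilt 0.0 F [-0.   0.3  0.4] open 15.8 q [  4.  51.  77.  -0.  52. 103.]
first spin -0.239 rad; then:
down -0.0963 toolY -0.1596 toolZ -0.0954
```

```bash
python3 -m crank '[{"offset":[-0.015,0,0],"spin":0},{"offset":[-0.03,0,0],"spin":-0.12},{"offset":[-0.03,0,0],"spin":-0.12},{"offset":[0,-0.02,-0.012],"spin":0},{"offset":[0,-0.035,-0.021],"spin":0},{"offset":[0,-0.035,-0.021],"spin":0},{"offset":[0,-0.035,-0.021],"spin":0},{"offset":[0,-0.035,-0.02],"spin":0},{"offset":[0,0,0],"spin":0},{"offset":[0,0,0],"spin":0}]'
python3 - <<'E'
from h import *
from rig import bot
p=bot.capture("wrist");cv2.imwrite("pics/w4.png",p["pixels"])
print(w2pix(p,(.5223,.2384,.009)))
plan(.5223,.2384,.015,4.5)
E
```

```text
time_s: 10.55
position: [0.5216, 0.2384, 0.262]
tcp_rot: [[0.002, 0.997, 0.081], [0.0, 0.081, -0.997], [-1.0, 0.002, -0.0]]
force: [0.2, -0.6, -0.2]
opening: 0.183
(np.float64(321.4925552756028), np.float64(253.6299057607508))
t 10.6 tip [0.5235 0.2382 0.0799] yaw 4.6 tilt 0.2 F [-0.3  0.3 -0.1] open 15.9 q [13. 38. 96. -0. 46. 99.]
first spin 0.002 rad; then:
down 0.0649 toolY -0.0012 toolZ -0.0003
```

View pics/w4.png

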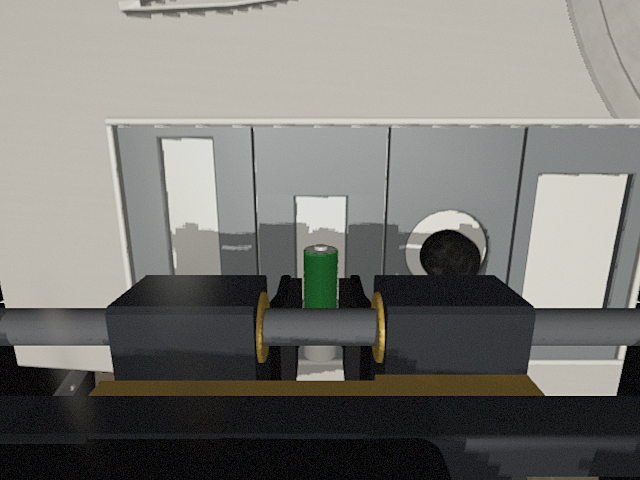

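```bash
python3 -m crank '[{"offset":[0.02,-0.001,0],"spin":0},{"offset":[0.025,0,0],"spin":0},{"offset":[0.012,0,0],"spin":0},{"offset":[0.005,0,0],"spin":0},{"offset":[0,0,0],"spin":0},{"offset":[0,0,0],"spin":0},{"offset":[0,0,0],"spin":0}]'
python3 -c "
from h import *
plan(.5223,.2384,.0155,4.5)"
```

```text
time_s: 11.3
position: [0.5214, 0.2377, 0.1996]
tcp_rot: [[0.002, 0.997, 0.08], [0.0, 0.08, -0.997], [-1.0, 0.002, -0.0]]
force: [0.5, 0.4, -0.0]
opening: 0.185
t 11.3 tip [0.5218 0.2378 0.0176] yaw 4.57 tilt 0.11 F [ 0.5  0.4 -0. ] open 16.1 q [13. 44. 98. -0. 39. 99.]
first spin 0.001 rad; then:
down 0.0021 toolY 0.0006 toolZ -0.0005
```

```bash
python3 -m crank '[{"offset":[0.002,0,0],"spin":0},{"offset":[0,0,0],"spin":0},{"offset":[0,0,0],"spin":0}]'
python3 -m crank '[{"offset":[0,0,0],"spin":0},{"offset":[0,0,0],"spin":0},{"offset":[0,0,0],"spin":0},{"offset":[-0.01,0,0],"spin":0},{"offset":[-0.03,0,0],"spin":0},{"offset":[-0.03,0,0],"spin":0.12},{"offset":[0,0,0],"spin":0.117},{"offset":[0,0,0],"spin":0}]' 0.035
python3 -c "
from h import *
plan(.494,-.044,.08,-9)"
```

```text
time_s: 11.6
position: [0.5209, 0.2377, 0.197]
tcp_rot: [[0.0, 0.997, 0.08], [0.0, 0.08, -0.997], [-1.0, 0.0, -0.0]]
force: [0.3, -0.4, 0.3]
opening: 0.181
time_s: 12.4
position: [0.5212, 0.2378, 0.2686]
tcp_rot: [[0.003, 0.988, -0.156], [0.001, -0.156, -0.988], [-1.0, 0.003, -0.001]]
force: [-0.0, 0.6, -0.3]
opening: 0.399
t 12.4 tip [0.5217 0.2379 0.0866] yaw -9.0 tilt 0.18 F [-0.   0.6 -0.3] open 34.7 q [ 13.  37.  96.  -0.  47. 112.]
first spin 0.0 rad; then:
down 0.0066 toolY 0.0167 toolZ 0.2828
```

```bash
python3 -m crank '[{"offset":[0,0.002,0.035],"spin":0},{"offset":[0,0.002,0.045],"spin":0},{"offset":[0,0.002,0.045],"spin":0},{"offset":[0,0.002,0.045],"spin":0},{"offset":[0,0.003,0.045],"spin":0},{"offset":[0,0.003,0.04],"spin":0},{"offset":[0,0.003,0.028],"spin":0},{"offset":[0,0,0],"spin":0},{"offset":[0,0,0],"spin":0}]' 0.045
python3 - <<'E'
from h import *
from rig import bot
p=bot.capture("wrist");cv2.imwrite("pics/w5.png",p["pixels"])
print(w2pix(p,(.4938,-.0443,.0085)))
plan(.494,-.044,.005,-9)
p=bot.capture("top");cv2.imwrite("pics/t5.png",cv2.resize(p["pixels"][190:320,180:380],None,fx=4,fy=4,interpolation=cv2.INTER_CUBIC))
E
```

```text
time_s: 13.3
position: [0.4931, -0.0449, 0.2665]
tcp_rot: [[-0.001, 0.988, -0.157], [0.001, -0.157, -0.988], [-1.0, -0.001, -0.0]]
force: [1.2, 0.6, 0.4]
opening: 0.518
(np.float64(320.6762954266941), np.float64(249.66777307723845))
t 13.35 tip [ 0.4927 -0.0439  0.0845] yaw -8.95 tilt 0.09 F [ 0.6 -0.8 -0.6] open 45.5 q [-18.  33. 107.   0.  39.  81.]
first spin 0.001 rad; then:
down 0.0795 toolY 0.0013 toolZ -0.0001
```

View pics/w5.png

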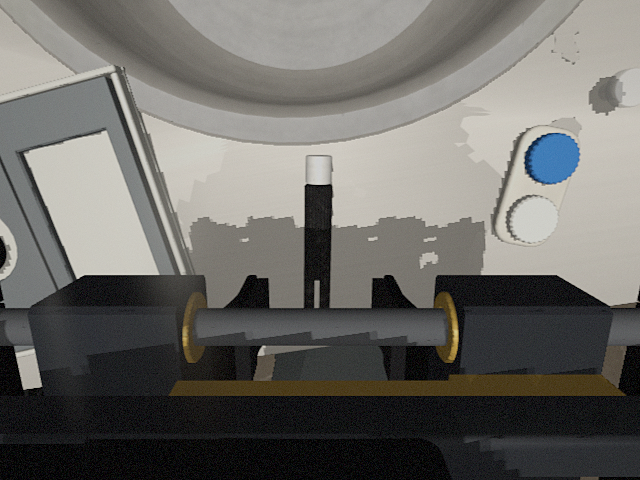

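View pics/t5.png

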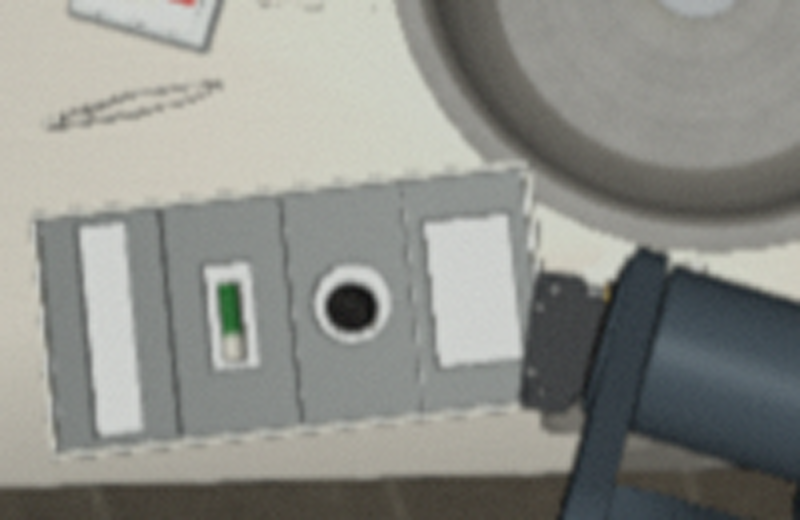

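```bash
python3 - <<'E'
from h import *
from rig import bot
p=bot.capture("wrist")
for v in(154,157):
    e=pix2w(p,319,v,.0085)[:2];print(e,e-.057*np.array([np.cos(np.radians(9)),-np.sin(np.radians(9))]))
t=pickle.load(open("top0.pkl","rb"))
d=np.array([np.cos(np.radians(9)),-np.sin(np.radians(9))])
for c in((.4938,-.0443),(.4975,-.045)):
  for k in(-1,1):print(w2pix(t,(*(np.array(c)+k*.057*d),.0085)))
E
python3 -m crank '[{"offset":[0.025,0.002,0],"spin":0},{"offset":[0.03,0,0],"spin":0},{"offset":[0.015,0,0],"spin":0},{"offset":[0.006,0,0],"spin":0},{"offset":[0.003,0,0],"spin":0},{"offset":[0,0,0],"spin":0},{"offset":[0,0,0],"spin":0}]'
python3 -c "
from h import *
plan(.494,-.044,.005,-9)"
```

```text
[ 0.55190536 -0.05107464] [ 0.49560712 -0.04215788]
[ 0.55019328 -0.05080559] [ 0.49389504 -0.04188882]
(np.float64(347.6413920561689), np.float64(299.9773618216019))
(np.float64(353.4862023862946), np.float64(254.6606005222758))
(np.float64(347.88017167693425), np.float64(298.4790606377437))
(np.float64(353.72259510630107), np.float64(253.17884860028437))
time_s: 14.15
position: [0.4957, -0.0446, 0.1885]
tcp_rot: [[0.001, 0.988, -0.156], [-0.0, -0.156, -0.988], [-1.0, 0.001, 0.0]]
force: [0.0, -0.6, 0.6]
opening: 0.516
t 14.15 tip [ 0.4959 -0.0447  0.0065] yaw -8.97 tilt 0.08 F [ 0.  -0.6  0.6] open 44.9 q [-18.  42. 109.   0.  29.  81.]
first spin 0.001 rad; then:
down 0.0015 toolY -0.002 toolZ -0.0004
```

```bash
python3 -m crank '[{"offset":[0.002,-0.001,-0.001],"spin":0},{"offset":[0,0,0],"spin":0},{"offset":[0,0,0],"spin":0}]'
python3 -m crank '[{"offset":[0,0,0],"spin":0},{"offset":[0,0,0],"spin":0},{"offset":[0,0,0],"spin":0},{"offset":[0,0,0],"spin":0},{"offset":[0,0,0],"spin":0},{"offset":[0,0,0],"spin":0}]' 0.005
python3 -c "
from h import *
plan(.5165,.3143,.1,4.5)"
```

```text
time_s: 14.45
position: [0.4945, -0.0437, 0.1861]
tcp_rot: [[0.0, 0.988, -0.157], [-0.0, -0.157, -0.988], [-1.0, 0.001, 0.0]]
force: [0.1, -0.6, -0.9]
opening: 0.518
time_s: 15.05
position: [0.4945, -0.0437, 0.1857]
tcp_rot: [[-0.0, 0.988, -0.156], [-0.0, -0.156, -0.988], [-1.0, -0.0, 0.0]]
force: [-0.8, 0.8, 0.2]
opening: 0.19
t 15.05 tip [ 0.4945 -0.0437  0.0037] yaw -9.0 tilt 0.0 F [-0.8  0.8  0.2] open 16.6 q [-18.  43. 109.  -0.  28.  81.]
first spin -0.236 rad; then:
down -0.0963 toolY 0.05 toolZ -0.3551
```

```bash
python3 -m crank '[{"offset":[-0.015,0,0],"spin":0},{"offset":[-0.03,0,0],"spin":0},{"offset":[-0.035,0,0],"spin":-0.12},{"offset":[0,0,0],"spin":-0.116},{"offset":[0,0.005,-0.025],"spin":0},{"offset":[0,0.006,-0.045],"spin":0},{"offset":[0,0.006,-0.045],"spin":0},{"offset":[0,0.006,-0.045],"spin":0},{"offset":[0,0.006,-0.045],"spin":0},{"offset":[0,0.006,-0.045],"spin":0},{"offset":[0,0.006,-0.045],"spin":0},{"offset":[0,0.005,-0.035],"spin":0}]'
python3 -m crank '[{"offset":[0,0.004,-0.025],"spin":0},{"offset":[0,0,0],"spin":0},{"offset":[0,0,0],"spin":0}]'
python3 - <<'E'
from h import *
from rig import bot
p=bot.capture("wrist");cv2.imwrite("pics/w6.png",p["pixels"])
print(w2pix(p,(.5165,.3143,.009)))
plan(.5165,.3143,.0155,4.5)
E
```

```text
time_s: 16.25
position: [0.5139, 0.2915, 0.2656]
tcp_rot: [[-0.0, 0.997, 0.08], [0.0, 0.08, -0.997], [-1.0, -0.0, -0.0]]
force: [0.9, -0.2, -1.3]
opening: 0.189
time_s: 16.55
position: [0.5158, 0.3144, 0.2653]
tcp_rot: [[-0.001, 0.997, 0.08], [-0.001, 0.08, -0.997], [-1.0, -0.001, 0.001]]
force: [0.9, -0.5, -0.9]
opening: 0.192
(np.float64(321.21105426887175), np.float64(250.75623705733017))
t 16.6 tip [0.5157 0.3135 0.0833] yaw 4.53 tilt 0.1 F [-1.3  0.5 -0.8] open 16.7 q [ 21.  39.  92.  -0.  49. 106.]
first spin 0.0 rad; then:
down 0.0678 toolY 0.0009 toolZ -0.0008
```

View pics/w6.png

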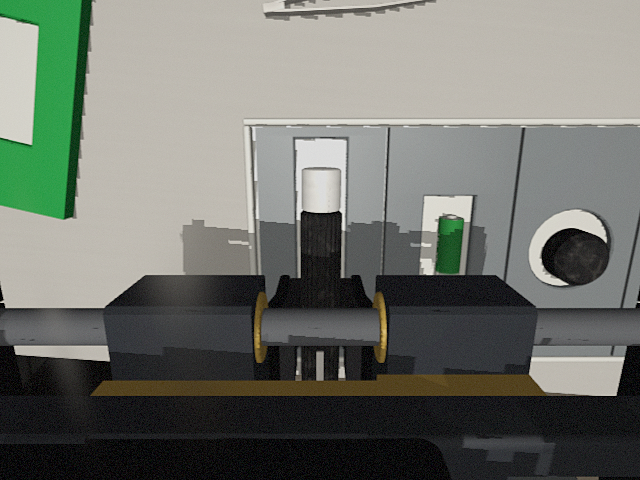

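```bash
python3 -m crank '[{"offset":[0.02,0.001,-0.0005],"spin":0},{"offset":[0.025,0,0],"spin":0},{"offset":[0.012,0,0],"spin":0},{"offset":[0.006,0,0],"spin":0},{"offset":[0.002,0,0],"spin":0},{"offset":[0,0,0],"spin":0},{"offset":[0,0,0],"spin":0},{"offset":[0,0,0],"spin":0}]'
python3 -c "
from h import *
plan(.5165,.3143,.0155,4.5)"
```

```text
time_s: 17.4
position: [0.5177, 0.3149, 0.2016]
tcp_rot: [[0.002, 0.997, 0.079], [0.001, 0.079, -0.997], [-1.0, 0.002, -0.0]]
force: [-0.3, 0.3, -0.5]
opening: 0.193
t 17.4 tip [0.518  0.315  0.0196] yaw 4.52 tilt 0.1 F [-0.3  0.3 -0.5] open 16.8 q [ 21.  45.  93.   0.  42. 106.]
first spin 0.0 rad; then:
down 0.0041 toolY -0.0015 toolZ 0.0006
```

Release, lift, then head for the lens case at (.509, -.180), yaw -20.

```bash
python3 -m crank '[{"offset":[0.0035,-0.001,0],"spin":0},{"offset":[0,0,0],"spin":0},{"offset":[0,0,0],"spin":0}]'
python3 -c "
from h import *
plan(.5165,.3143,.0155,4.5)"
python3 -m crank '[{"offset":[0,0,0],"spin":0},{"offset":[0,0,0],"spin":0},{"offset":[0,0,0],"spin":0},{"offset":[-0.01,0,0],"spin":0},{"offset":[-0.03,0,0],"spin":0},{"offset":[-0.04,0,0],"spin":0.14},{"offset":[0,0,0],"spin":0.14},{"offset":[0,0,0],"spin":0.145},{"offset":[0,0,0],"spin":0}]' 0.035
python3 -c "
from h import *
plan(.509,-.180,.09,-19.8)"
```

```text
time_s: 17.7
position: [0.5162, 0.3147, 0.1972]
tcp_rot: [[-0.0, 0.997, 0.079], [-0.0, 0.079, -0.997], [-1.0, -0.0, 0.0]]
force: [-0.5, 1.2, -0.3]
opening: 0.193
t 17.7 tip [0.5162 0.3147 0.0152] yaw 4.52 tilt 0.02 F [-0.5  1.2 -0.3] open 16.8 q [ 21.  45.  93.   0.  42. 106.]
first spin 0.0 rad; then:
down -0.0003 toolY 0.0003 toolZ 0.0004
time_s: 18.6
position: [0.5164, 0.3147, 0.2785]
tcp_rot: [[0.002, 0.941, -0.339], [0.001, -0.339, -0.941], [-1.0, 0.001, -0.001]]
force: [0.2, 0.1, -0.4]
opening: 0.4
t 18.6 tip [0.5167 0.3148 0.0965] yaw -19.82 tilt 0.09 F [ 0.2  0.1 -0.4] open 34.8 q [ 21.  38.  91.   0.  51. 131.]
first spin -0.0 rad; then:
down 0.0065 toolY 0.1604 toolZ 0.4682
```

```bash
python3 -m crank '[{"offset":[0,0.012,0.035],"spin":0},{"offset":[0,0.0155,0.045],"spin":0},{"offset":[0,0.0155,0.045],"spin":0},{"offset":[0,0.0155,0.045],"spin":0},{"offset":[0,0.0155,0.045],"spin":0},{"offset":[0,0.0155,0.045],"spin":0},{"offset":[0,0.0155,0.045],"spin":0},{"offset":[0,0.0155,0.045],"spin":0},{"offset":[0,0.0155,0.045],"spin":0},{"offset":[0,0.0155,0.045],"spin":0},{"offset":[0,0.008,0.028],"spin":0},{"offset":[0,0,0],"spin":0}]' 0.055
python3 -m crank '[{"offset":[0,0,0],"spin":0},{"offset":[0,0,0],"spin":0}]'
python3 - <<'E'
from h import *
from rig import bot
p=bot.capture("wrist");cv2.imwrite("pics/w7.png",p["pixels"])
print(w2pix(p,(.5089,-.1795,.018)))
plan(.509,-.180,.005,-19.8)
p=bot.capture("top");cv2.imwrite("pics/t7.png",cv2.resize(p["pixels"][190:320,180:380],None,fx=4,fy=4,interpolation=cv2.INTER_CUBIC))
E
```

```text
time_s: 19.8
position: [0.508, -0.184, 0.2776]
tcp_rot: [[0.003, 0.94, -0.341], [-0.002, -0.341, -0.94], [-1.0, 0.003, 0.001]]
force: [0.4, 1.1, -0.4]
opening: 0.632
time_s: 20.0
position: [0.5073, -0.1785, 0.2771]
tcp_rot: [[-0.001, 0.941, -0.337], [0.001, -0.337, -0.941], [-1.0, -0.002, -0.001]]
force: [-0.3, -0.5, -0.1]
opening: 0.633
(np.float64(322.487679588565), np.float64(246.94589291769637))
t 20.05 tip [ 0.5072 -0.1781  0.0952] yaw -19.69 tilt 0.08 F [-0.3 -1.  -0.5] open 55.2 q [-31.  34. 101.   0.  45.  78.]
first spin 0.002 rad; then:
down 0.0902 toolY 0.0024 toolZ 0.0012
```

View pics/w7.png

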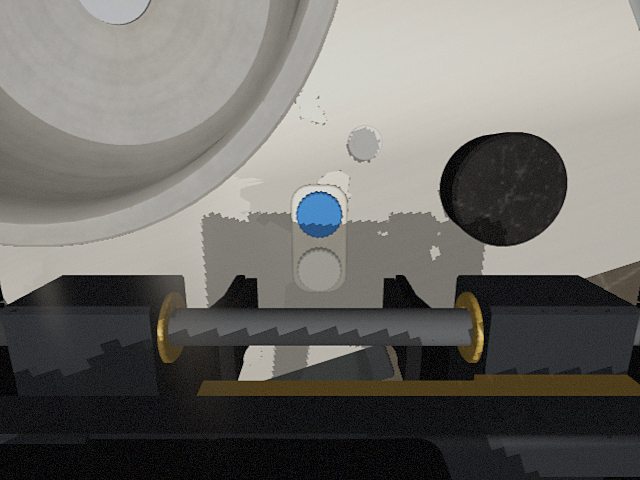

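View pics/t7.png

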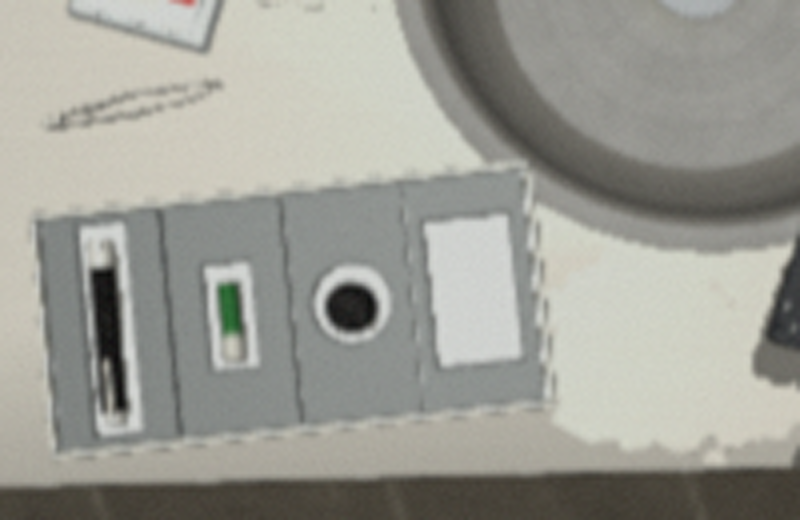

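```bash
python3 -m crank '[{"offset":[0.025,0.004,0],"spin":0},{"offset":[0.03,0.001,0],"spin":0},{"offset":[0.02,0,0],"spin":0},{"offset":[0.009,0,0],"spin":0},{"offset":[0.004,0,0],"spin":0},{"offset":[0,0,0],"spin":0},{"offset":[0,0,0],"spin":0},{"offset":[0,0,0],"spin":0}]'
python3 -c "
from h import *
plan(.511,-.180,.005,-19.8)"
```

```text
time_s: 20.9
position: [0.5127, -0.1815, 0.1902]
tcp_rot: [[0.002, 0.941, -0.339], [-0.001, -0.339, -0.941], [-1.0, 0.002, 0.0]]
force: [0.5, 0.1, 0.3]
opening: 0.63
t 20.9 tip [ 0.513  -0.1817  0.0082] yaw -19.82 tilt 0.11 F [0.5 0.1 0.3] open 54.8 q [-31.  43. 102.   0.  34.  79.]
first spin -0.0 rad; then:
down 0.0032 toolY -0.0024 toolZ -0.0009
```

```bash
python3 -m crank '[{"offset":[0.003,-0.001,-0.001],"spin":0},{"offset":[0,0,0],"spin":0},{"offset":[0,0,0],"spin":0}]'
python3 -m crank '[{"offset":[0,0,0],"spin":0},{"offset":[0,0,0],"spin":0},{"offset":[0,0,0],"spin":0},{"offset":[0,0,0],"spin":0},{"offset":[0,0,0],"spin":0},{"offset":[0,0,0],"spin":0}]' 0.02
python3 -c "
from h import *
plan(.5346,.0866,.1,4.5)"
```

```text
time_s: 21.2
position: [0.5116, -0.1801, 0.1864]
tcp_rot: [[0.0, 0.941, -0.339], [-0.0, -0.339, -0.941], [-1.0, 0.0, 0.0]]
force: [-0.0, 0.4, -0.3]
opening: 0.632
time_s: 21.8
position: [0.5118, -0.1801, 0.1863]
tcp_rot: [[0.0, 0.941, -0.339], [-0.0, -0.339, -0.941], [-1.0, 0.0, 0.0]]
force: [0.3, -0.2, 0.5]
opening: 0.395
t 21.8 tip [ 0.5118 -0.1801  0.0043] yaw -19.83 tilt 0.01 F [ 0.3 -0.2  0.5] open 34.3 q [-31.  44. 102.  -0.  34.  79.]
first spin -0.425 rad; then:
down -0.0957 toolY 0.0437 toolZ -0.2641
```

```bash
python3 -m crank '[{"offset":[-0.015,0,0],"spin":0},{"offset":[-0.025,0,0],"spin":0},{"offset":[-0.035,0,0],"spin":-0.14},{"offset":[0,0,0],"spin":-0.14},{"offset":[0,0,0],"spin":-0.145},{"offset":[0,0.005,-0.03],"spin":0},{"offset":[0,0.007,-0.04],"spin":0},{"offset":[0,0.007,-0.045],"spin":0},{"offset":[0,0.007,-0.045],"spin":0},{"offset":[0,0.007,-0.045],"spin":0},{"offset":[0,0.007,-0.035],"spin":0},{"offset":[0,0.004,-0.024],"spin":0}]'
python3 -m crank '[{"offset":[0,0,0],"spin":0},{"offset":[0,0,0],"spin":0}]'
python3 - <<'E'
from h import *
from rig import bot
p=bot.capture("wrist");cv2.imwrite("pics/w8.png",p["pixels"])
print(w2pix(p,(.5346,.0866,.009)))
plan(.5346,.0866,.0155,4.5)
E
```

```text
time_s: 23.0
position: [0.5345, 0.0891, 0.2612]
tcp_rot: [[-0.0, 0.997, 0.081], [0.0, 0.081, -0.997], [-1.0, -0.0, -0.0]]
force: [0.4, -1.0, -1.0]
opening: 0.396
time_s: 23.2
position: [0.5346, 0.0869, 0.2611]
tcp_rot: [[-0.0, 0.997, 0.08], [-0.0, 0.08, -0.997], [-1.0, -0.0, 0.0]]
force: [0.2, 0.4, -1.0]
opening: 0.396
(np.float64(321.5977865073939), np.float64(254.07317125395076))
t 23.25 tip [0.5346 0.0861 0.0791] yaw 4.52 tilt 0.03 F [ 0.1 -0.3 -1. ] open 34.2 q [ -3.  36. 101.  -0.  43.  83.]
first spin 0.0 rad; then:
down 0.0636 toolY 0.0 toolZ -0.0005
```

View pics/w8.png

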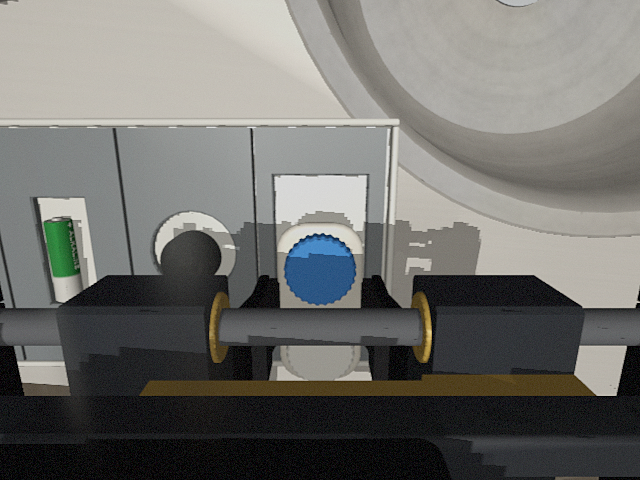

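```bash
python3 -m crank '[{"offset":[0.02,0,-0.0005],"spin":0},{"offset":[0.025,0,0],"spin":0},{"offset":[0.01,0,0],"spin":0},{"offset":[0.005,0,0],"spin":0},{"offset":[0.002,0,0],"spin":0},{"offset":[0,0,0],"spin":0},{"offset":[0,0,0],"spin":0},{"offset":[0,0,0],"spin":0}]'
python3 -c "
from h import *
plan(.5346,.0866,.0155,4.5)"
```

```text
time_s: 24.05
position: [0.535, 0.0871, 0.2]
tcp_rot: [[0.001, 0.997, 0.079], [-0.0, 0.079, -0.997], [-1.0, 0.001, 0.0]]
force: [-1.1, -0.1, -0.1]
opening: 0.395
t 24.05 tip [0.5352 0.0871 0.018 ] yaw 4.52 tilt 0.08 F [-1.1 -0.1 -0.1] open 34.4 q [ -3.  42. 102.  -0.  35.  83.]
first spin 0.0 rad; then:
down 0.0025 toolY -0.0007 toolZ 0.0004
```

```bash
python3 -m crank '[{"offset":[0.0022,0,0],"spin":0},{"offset":[0,0,0],"spin":0},{"offset":[0,0,0],"spin":0}]'
python3 -m crank '[{"offset":[0,0,0],"spin":0},{"offset":[0,0,0],"spin":0},{"offset":[0,0,0],"spin":0},{"offset":[-0.01,0,0],"spin":0},{"offset":[-0.03,0,0],"spin":0},{"offset":[-0.04,0,0],"spin":0},{"offset":[-0.04,0,0.04],"spin":0},{"offset":[-0.02,0,0.05],"spin":0},{"offset":[0,0,0.05],"spin":0},{"offset":[0,0,0.05],"spin":0},{"offset":[0,0,0.05],"spin":0},{"offset":[0,0,0.03],"spin":0}]' 0.05
python3 -m crank '[{"offset":[0,0,0],"spin":0},{"offset":[0,0,0],"spin":0},{"offset":[0,0,0],"spin":0},{"offset":[0,0,0],"spin":0}]'
python3 - <<'E'
from h import *
from rig import bot
p=bot.capture("top");cv2.imwrite("pics/t9.png",cv2.resize(p["pixels"][190:320,180:380],None,fx=4,fy=4,interpolation=cv2.INTER_CUBIC))
cv2.imwrite("pics/t9b.png",p["pixels"])
s=bot.capture("scene");cv2.imwrite("pics/s9.png",cv2.resize(s["pixels"][190:290,200:350],None,fx=5,fy=5,interpolation=cv2.INTER_CUBIC))
plan(0,0)
# heights from depth
def d(n,x,y,z):
    u,v=w2pix(p,(x,y,z));print(n,np.round(pix2w(p,u,v),4))
d("loupe",.5286,.1623,.029);d("batt",.521,.238,.025);d("pen",.517,.314,.026);d("lens",.5525,.088,.027);d("lens2",.5167,.085,.027)
d("floor wide",.575,.09,.009);d("liner",.46,.156,.014)
E
```

```text
time_s: 24.35
position: [0.5347, 0.0871, 0.1971]
tcp_rot: [[0.0, 0.997, 0.079], [0.0, 0.079, -0.997], [-1.0, 0.0, -0.0]]
force: [1.0, -0.2, 0.1]
opening: 0.396
time_s: 25.55
position: [0.5554, -0.1776, 0.3322]
tcp_rot: [[0.002, 0.997, 0.076], [-0.002, 0.076, -0.997], [-1.0, 0.002, 0.002]]
force: [0.0, -1.2, -0.5]
opening: 0.576
time_s: 25.95
position: [0.5551, -0.1723, 0.3311]
tcp_rot: [[-0.001, 0.997, 0.081], [0.001, 0.081, -0.997], [-1.0, -0.001, -0.001]]
force: [0.5, -0.9, 0.8]
opening: 0.574
t 26.05 tip [ 0.5553 -0.1724  0.1491] yaw 4.63 tilt 0.03 F [-0.8 -0.  -0.6] open 49.7 q [-28.  32.  92.   0.  55.  57.]
down None toolY -0.5395 toolZ -0.2167
loupe [0.5286 0.1622 0.0301]
batt [0.521  0.2378 0.0259]
pen [0.517  0.3134 0.0283]
lens [0.5526 0.0882 0.023 ]
lens2 [0.5167 0.085  0.027 ]
floor wide [0.5751 0.0901 0.0073]
liner [0.4601 0.1557 0.0167]
```

View pics/t9.png

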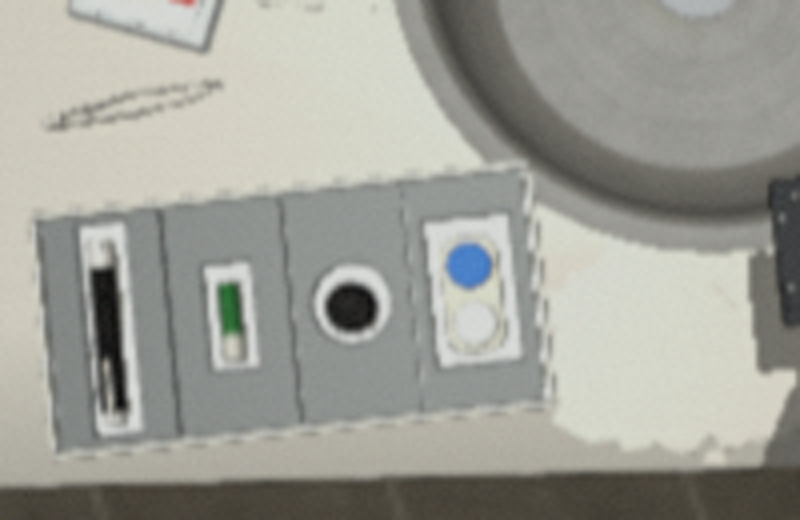

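View pics/s9.png

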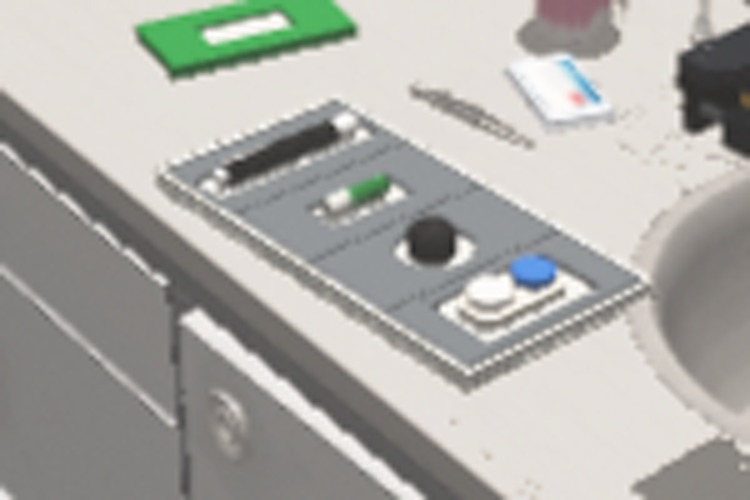

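View pics/t9b.png

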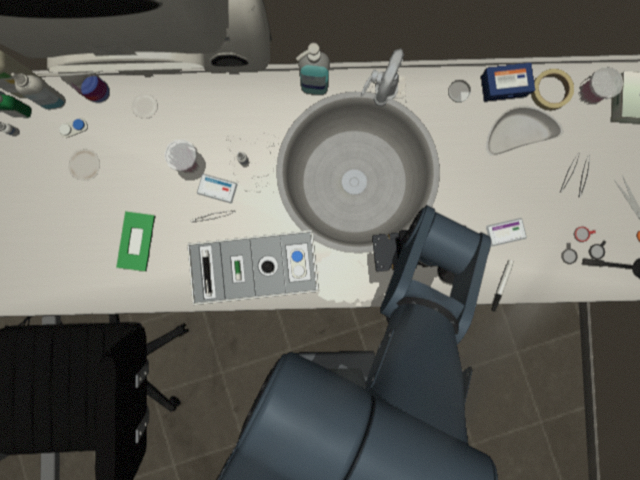

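```bash
python3 -c "
from rig import bot
print(bot.hand_in(), bot.read_state()['time_s'])"
```

```text
the job is handed in; nothing more can be done
the job is handed in; nothing more can be done
```

I packed all four items into their own pockets in the order loupe, battery, penlight, lens case, and handed the job in at about 26 s. No verdict was reported.

- **Seating:** the last top and scene pictures show each item inside its pocket, long ones along it, loupe upright and lens case caps up. The battery sits roughly 2–3 mm off centre towards the robot, inside the 12 mm limit.
- **Heights:** most depth readings on the item tops were within about 2 mm of seated height. The blue lens cap read 4 mm low while the white cap read exactly right. That disagreement is larger than the roughly 2–3 mm error I saw on the pocket floor and liner, and I did not repeat the reading.
- **Marker and pot:** the marker was at the same pixel as at the start. The large pot was hidden by the arm in the final top view. I last saw it in the wrist picture just before the lens case grasp, and I did not re-measure it. The force readings I printed stayed near zero and showed no sign of contact.

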